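Fit the mixer plate that matches the broken one

ROBOT

A 6-joint arm with a two-finger parallel gripper is mounted at the origin on a cart in front of the work surface, level with it; the furniture and walls round the work are solid. World frame = base frame: x ahead of the robot, y to its left, z up, the work surface at z = 0. Lengths are in mm, angles in rad, forces in N, time in s.
With the tool pointing down it reaches from about 300 to 850 mm from the base axis. Payload 4.2 kg.
Tool frame: the origin (TCP) lies midway between the tips of the shut fingers; the grasp point (between the pads) lies 19 mm behind it; z points along the fingers, x is the direction in which the jaws open and shut, and the axes are right-handed (so a half turn about z gives the same grasp; the last joint's range is limited). The gripper opens to 91 mm and grips with 3 to 60 N. Pads are 32 mm wide; open, the fingers measure 118 mm over their backs; the gripper's body (76 mm by 178 mm) begins 60 mm behind the grasp point.
Start: joints at [1.26, 0.32, 1.565, -0, 1.257, -0.02], TCP at [164.865, 550.874, 213.976] pointing down, gripper open.
Joint ranges: [-3.11, 3.11], [-0.84, 2.01], [0.21, 2.61], [-1.34, 4.49], [0.05, 2.63], [-2.56, 2.56]. Speed limits (rad/s): [2.57, 2.57, 3.14, 3.14, 3.14, 3.14].

INTERFACE

Orientations are given as a 3x3 rotation matrix whose columns are the frame's x, y, z axes.
In Python, from bench import get_state, camera, finish_job, search_frame, landmark_of gives the robot as it stands.
- The arm moves only by the shell command python3 -m pendant 'ROWS' [FORCE]. ROWS is text: rows parted by semicolons, each of 7 numbers parted by spaces: the shift along the world's x, y, z in units of 40 mm (1.0 is 40 mm), then the turn, a rotation vector about the world's x, y, z in units of 5 degrees (1.0 is 5 degrees), then the finger opening in mm, from 0 to 91.2. In form: dx dy dz wx wy wz grip; .... A call has 1 to 12 rows; each row shifts and turns the commanded pose from where the row before left it; what a row does not reach is not made up. A row lasts 1/8 s, in which the tool goes at most 62.5 mm and 10.7 degrees, less where a joint would pass 70% of its speed; a pose out of reach is approached as far as the arm can. A call is refused whole if a number of a shift passes 1 or a number of a turn 1, either way. A call with a gripper value outside its range is refused whole. The fingers move at their own pace and stop on an object; FORCE is the grip in N (left out, the last holds). Time passes only in rows, so rows that do not move let the fingers close. It gives the time, the measured TCP pose, the force and the opening at its end, in the units of the state.
- get_state(): the state, without advancing time (a new reading comes with each control period).
- camera(name): name is "scene" or "top" or "wrist"; returns a dict with "pixels" (480x640x3 uint8, red, green, blue), "mtx" (3x3 intrinsics, pixels), "view" (4x4, takes a point from world to camera coordinates); the wrist camera has in their place "T_tool_cam" (4x4, takes a point from camera to tool coordinates, whose origin is the TCP and whose axes are the tool frame's). Camera axes: x right, y down, z forward; pixel columns grow to the right and rows downward; lengths in mm; the calibration is good to about 2 mm. The wrist camera is an equidistant fisheye: a pixel r from the principal point sees the ray r / f radians off the axis. A picture is of the moment at which its call begins: read the wrist's pose just before it. There is no depth.
- finish_job(): hands the job in, once; it reports no verdict.
Trained networks look in the newest picture that a camera, given by its name, has taken for a name from the list of things; names that differ only in an ending like _2 or _b are one class to them, and where a whole thing is asked for, a point or a joint stands for the part that bears it (a point fixed in the world has none). Each returns a list of dicts, best first, with "p" (0 to 1); they miss things now and then, are a little off and sometimes report something else, mostly with a low value. They report only what shows in the picture. A call takes as long as a camera call.
- search_frame(target, camera): "location" ([column, row] in pixels, amid what is visible of it).
- landmark_of(target, camera): "location" ([column, row] in pixels: a listed point, or the origin of a listed thing).
The state is a dict: "t": time; "joint_pos": joint angles; "qd": joint speeds; "joint_efforts": joint torques, N m; "ee_pos": TCP position; "tool_rot": TCP orientation; "wrist_force": force on the tool from outside, world axes, zero at the start; "torque": the same for the moment, N m; "gripper_width": opening from 0.0 (shut) to 1.0 (fully open).
Only numpy, scipy, OpenCV 4.12 (cv2) and the standard library are available. Lean on these libraries where they do the work, as an engineer would, in place of code of your own. Each camera call takes 0.05 s, during which the arm holds its last target.

TASK

The old mixer plate lying on the round filter paper is the sample: draw the mixer's latch fully back, take from the sloping bins the new plate that has the same outline, turn it so that all three holes meet the studs, and set it down flat on the turntable. Then slide the latch fully home over its edge and let go. Leave the old plates, the other new plates and everything else where they are.

Things in the scene. Friction and masses are not known exactly. Their poses are not given: they have to be found in the camera images.
- new_plate_1_centre (a point): New plate: three long arms (44 mm from centre) with short 33 mm stubs between. Loose in a sloping bin. Dark steel plate 10 mm thick, 0.16 kg; square grip 22x22 mm in the middle, 32 mm above the plate's top; three 11 mm holes 26 mm from centre at own angles 180, 60, -60 deg (from x towards y). Point: on its axis, 21 mm above the underside. z out through the grip (in the bin leaning 25 deg to the rack's front), x, y square to the grip's sides.
- new_plate_2_centre (a point): New plate: six long arms (44 mm from centre), open notches between. Loose in a sloping bin. Dark steel plate 10 mm thick, 0.16 kg; square grip 22x22 mm in the middle, 32 mm above the plate's top; three 11 mm holes 26 mm from centre at own angles 180, 60, -60 deg (from x towards y). Point: on its axis, 21 mm above the underside. z out through the grip (in the bin leaning 25 deg to the rack's front), x, y square to the grip's sides.
- new_plate_3_centre (a point): New plate: full, nearly round (12-sided) outline, 44 mm from centre. Loose in a sloping bin. Dark steel plate 10 mm thick, 0.16 kg; square grip 22x22 mm in the middle, 32 mm above the plate's top; three 11 mm holes 26 mm from centre at own angles 180, 60, -60 deg (from x towards y). Point: on its axis, 21 mm above the underside. z out through the grip (in the bin leaning 25 deg to the rack's front), x, y square to the grip's sides.
- old_plate_1_centre (a point): Old plate, grip broken off: three long arms (44 mm from centre) with short 33 mm stubs between. 88 mm across, 10 mm thick, flat; this point is its middle, 6 mm above its underside. It lies either on the filter paper or elsewhere on the bench.
- old_plate_2_centre (a point): Old plate, grip broken off: six long arms (44 mm from centre), open notches between. 88 mm across, 10 mm thick, flat; this point is its middle, 6 mm above its underside. It lies either on the filter paper or elsewhere on the bench.
- old_plate_3_centre (a point): Old plate, grip broken off: full, nearly round (12-sided) outline, 44 mm from centre. 88 mm across, 10 mm thick, flat; this point is its middle, 6 mm above its underside. It lies either on the filter paper or elsewhere on the bench.
- filter_paper_centre (a point): Centre of a round white filter paper (116 mm across, flat on the bench to the right of the rack). Exactly one old plate lies on it: that is the sample.
- bin_rack: White fixed rack, three bins side by side along its y (98 mm apart, middle one at y = 0), sloping at 25 deg, low side to the front (-x). Origin on the bench below the middle bin's centre, z up. Slope surface 46 mm above the bench at bin centres; 12 mm lip along the low edge, 9 mm ribs between bins. 298 mm wide, 95 deep, 75 high.
- mixer_seat (a point): Centre of the turntable's flat top (80 mm across, 46 mm above the bench, does not turn) on a small white fixed bench mixer. z up, -x points to the latch. Three upright studs, 7.5 mm thick, 19 mm high with pointed tips, 26 mm from the centre at 180, 60, -60 deg (from x towards y). A plate is home flat on it, studs through its holes; any of the three turns will do.
- latch_tab (a point): On the latch's black tab, 13 mm below its top; axes as the mixer's. Tab 22 mm along x, 14 mm along y, from 64 to 95 mm above the bench, on a flat steel tongue 26 mm wide. It is 74 mm from the turntable's centre on the -x side when home and moves straight out along -x when drawn back.
- latch (a joint): Slide of the latch, m: 0 = home (tongue reaches to 38 mm from the turntable's centre, over a seated plate's edge, underside 12.5 mm above the turntable), 0.026 = fully back, plate can pass. Stays where it is left; takes about 2 N.
- stopper_centre (a point): Bystander: red-brown rubber stopper, 29 mm across, 25 mm high, standing loose; this point is half-way up.
- dropper_bottle_centre (a point): Bystander: small dropper bottle, 28 mm across, 84 mm high, standing loose; this point is half-way up.
- weighing_bottle_centre (a point): Bystander: small glass weighing bottle, 35 mm across, 65 mm high, standing loose; this point is half-way up.

How it is judged:
By the outcome, as a careful person would: the job done as asked, in the order asked, and still so for the second after the job is handed in, with the robot touching nothing.
It also fails if it takes over 58 s, if anything falls off the work surface, if the arm or the gripper's body presses on something with over 40 N, if the wrist force passes 120 N, or if a joint passes its speed limit or range.

## Working session

There is one attempt and no reset: what is moved stays moved. The work goes in short steps, Python scripts to look and compute and a shell command to move; the robot and the scene stay as the last step left them, time stands still between calls to the robot, and variables do not carry over. Pictures are saved under pics/ and viewed, and the job is handed in when it is done.

```bash
mkdir -p pics; ls
python3 - <<'E'
from bench import *
import cv2
s=get_state();print(s)
for n in("scene","top","wrist"):
    c=camera(n);cv2.imwrite(f"pics/{n}0.png",c["pixels"][:,:,::-1]);print(n,c["mtx"].tolist(),(c.get("view") if "view" in c else c["T_tool_cam"]).tolist() if True else 0)
E
```

```text
pics
{'t': 0.0, 'joint_pos': array([ 1.26000416e+00,  3.20324266e-01,  1.56567099e+00, -2.49319432e-05,
        1.25739895e+00, -1.99980473e-02]), 'qd': array([-0.00031703, -0.00132115, -0.00017025, -0.00104599,  0.00124151,
       -0.00273986]), 'joint_efforts': array([-3.50587070e-03, -4.12458837e+01, -2.31970042e+01,  7.23583787e-02,
        4.56637423e-02, -1.46686170e-04]), 'ee_pos': array([164.71202995, 550.37885988, 213.10481674]), 'tool_rot': array([[ 2.86705235e-01,  9.58018700e-01, -5.28355838e-04],
       [ 9.58017151e-01, -2.86705721e-01, -1.72249317e-03],
       [-1.80166331e-03, -1.23261469e-05, -9.99998377e-01]]), 'wrist_force': array([-0.42868435,  1.10518869,  0.30269175]), 'torque': array([-0.06277599, -0.0726161 ,  0.00038853]), 'gripper_width': 1.0026174044602685}
scene [[524.7678151363774, 0.0, 321.77089745304625], [0.0, 524.7678151363774, 234.9795523625418], [0.0, 0.0, 1.0]] [[-0.8386849492690837, -0.54440400272994, -0.015226216901581803, 562.3440858241181], [-0.21979528462505912, 0.3639220534054632, -0.9051247272623482, 129.31057493684327], [0.49829468061188836
[... 177 characters left out ...]
4], [0.0, 0.0, 1.0]] [[-0.06888834057275747, -0.9976210869179304, 0.002561926973837459, 178.82873934601156], [-0.976723676875103, 0.06692196751727758, -0.2037947724923177, 529.7576066763381], [0.2031385132482535, -0.016541378428170442, -0.9790102794327471, 1379.7705861826541], [0.0, 0.0, 0.0, 1.0]]
wrist [[371.64829954431775, 0.0, 321.67837556540354], [0.0, 371.64829954431775, 235.97784105599868], [0.0, 0.0, 1.0]] [[0.999999406326781, -0.001052089579276335, 0.0002836434401864411, 0.3777146197960768], [0.0009475604999242328, 0.9681476547414885, 0.25037815549215403, -70.7471091509211], [-0.0005380289796709591, -0.25037773808002856, 0.968148076896682, -170.13517551705903], [0.0, 0.0, 0.0, 1.0]]
```

View pics/scene0.png

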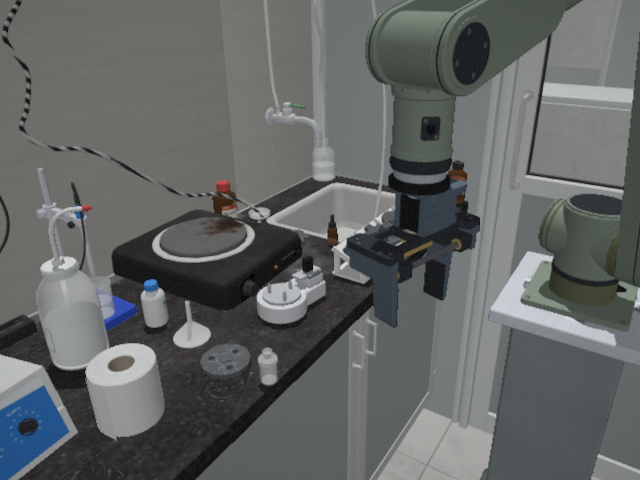

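View pics/top0.png

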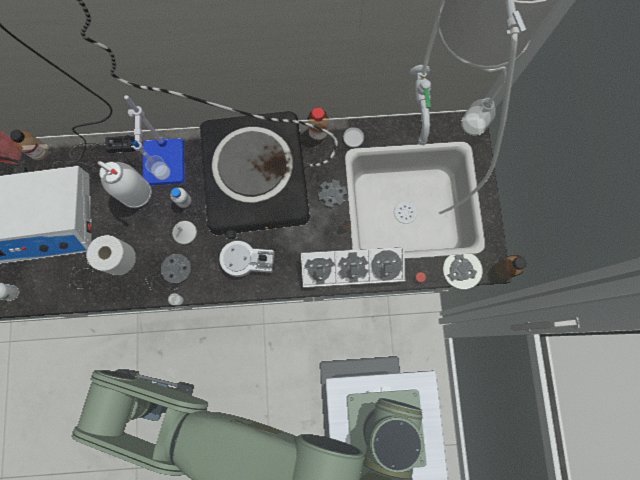

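View pics/wrist0.png

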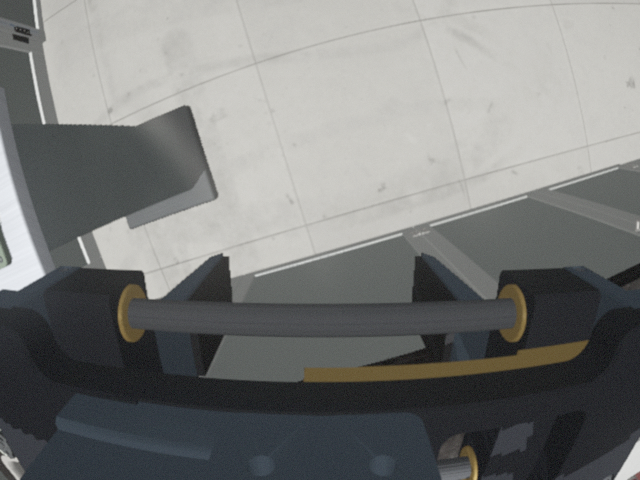

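Run:
```python
from bench import *
for n in("scene","top","wrist"):
    for t in ["new_plate_1_centre","old_plate_1_centre","filter_paper_centre","bin_rack","mixer_seat","latch_tab","latch","stopper_centre","dropper_bottle_centre","weighing_bottle_centre"]:
        for f in (landmark_of,search_frame):
            try: print(n,t,f.__name__[:4],[([round(float(v),1) for v in d["location"]],round(d["p"],2)) for d in f(t,n)])
            except Exception as e: print(n,t,f.__name__,e)
```

```text
scene new_plate_1_centre call []
scene new_plate_1_centre call []
scene old_plate_1_centre call []
scene old_plate_1_centre call []
scene filter_paper_centre call []
scene filter_paper_centre call []
scene bin_rack call []
scene bin_rack call [([346.0, 262.5], 0.87), ([224.4, 358.0], 0.7)]
scene mixer_seat call [([280.1, 291.0], 0.75)]
scene mixer_seat call [([287.7, 296.6], 0.55)]
scene latch_tab call [([305.5, 263.1], 0.74)]
scene latch_tab call [([306.4, 268.7], 0.71)]
scene latch call it knows: bin_rack, dropper_bottle_centre, filter_paper_centre, latch_tab, mixer_seat, new_plate_1_centre, new_plate_2_centre, new_plate_3_centre, old_plate_1_centre, old_plate_2_centre, old_plate_3_c
scene latch call [([306.8, 268.7], 0.62)]
scene stopper_centre call []
scene stopper_centre call []
scene dropper_bottle_centre call [([278.7, 292.6], 0.71), ([226.6, 358.2], 0.68), ([330.6, 229.4], 0.48)]
scene dropper_bottle_centre call [([332.4, 235.6], 0.66)]
scene weighing_bottle_centre call [([268.0, 364.4], 0.73)]
scene weighing_bottle_centre call [([271.0, 367.3], 0.8)]
top new_plate_1_centre c
[... 1430 characters left out ...]
 old_plate_1_centre call [([5.3, 448.8], 0.6)]
wrist filter_paper_centre call []
wrist filter_paper_centre call []
wrist bin_rack call []
wrist bin_rack call []
wrist mixer_seat call []
wrist mixer_seat call []
wrist latch_tab call []
wrist latch_tab call []
wrist latch call it knows: bin_rack, dropper_bottle_centre, filter_paper_centre, latch_tab, mixer_seat, new_plate_1_centre, new_plate_2_centre, new_plate_3_centre, old_plate_1_centre, old_plate_2_centre, old_plate_3_c
wrist latch call []
wrist stopper_centre call []
wrist stopper_centre call []
wrist dropper_bottle_centre call []
wrist dropper_bottle_centre call []
wrist weighing_bottle_centre call []
wrist weighing_bottle_centre call []
```

Zoom in on the relevant parts of the top picture.

Run:
```python
import cv2,numpy as np
p=cv2.imread("pics/top0.png")
a=cv2.resize(p[240:300,290:490],None,fx=4,fy=4,interpolation=cv2.INTER_CUBIC)
b=cv2.resize(p[225:305,150:290],None,fx=4,fy=4,interpolation=cv2.INTER_CUBIC)
b=cv2.copyMakeBorder(b,0,0,0,800-560,0)
cv2.imwrite("pics/z0.png",np.vstack([a,b]))
```

```text
(no output)
```

View pics/z0.png

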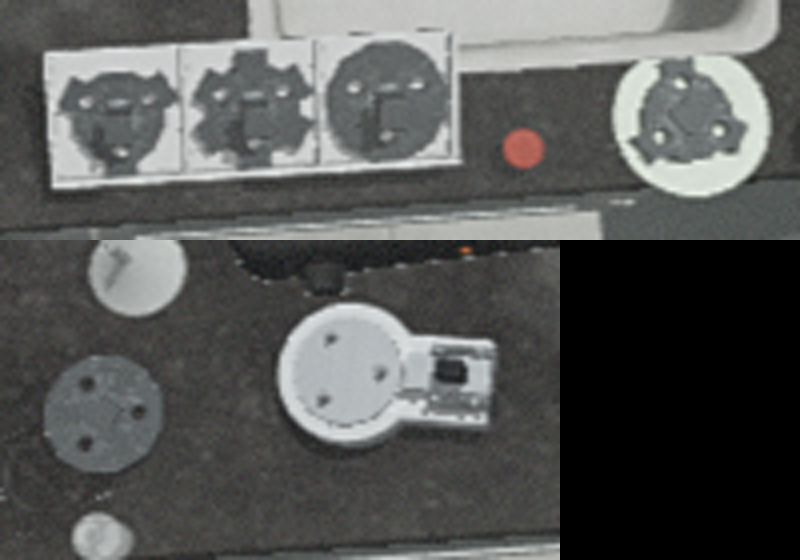

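The sample is the three-armed plate with stubs, and the match is the left bin's plate: grip near (319,267) in the top picture. The mixer seat is at about (237,258), with the latch tab at (263,258) on its right.

```bash
cat > h.py <<'E'
import numpy as np
from bench import *
T=dict()
MT=np.array([[488.7631791792005,0,321.8233020152349],[0,488.7631791792005,241.52318527708374],[0,0,1]])
VT=np.array([[-0.06888834057275747,-0.9976210869179304,0.002561926973837459,178.82873934601156],[-0.976723676875103,0.06692196751727758,-0.2037947724923177,529.7576066763381],[0.2031385132482535,-0.016541378428170442,-0.9790102794327471,1379.7705861826541],[0,0,0,1]])
MS=np.array([[524.7678151363774,0,321.77089745304625],[0,524.7678151363774,234.9795523625418],[0,0,1]])
VS=np.array([[-0.8386849492690837,-0.54440400272994,-0.015226216901581803,562.3440858241181],[-0.21979528462505912,0.3639220534054632,-0.9051247272623482,129.31057493684327],[0.49829468061188836,-0.75576783528857,-0.4248733816293102,1145.1046235524022],[0,0,0,1]])
TC=np.array([[0.999999406326781,-0.001052089579276335,0.0002836434401864411,0.3777146197960768],[0.0009475604999242328,0.9681476547414885,0.25037815549215403,-70.7471091509211],[-0.0005380289796709591,-0.25037773808002856,0.968148076896682,-170.13517551705903],[0,0,0,1]])
FW,CW=371.64829954431775,np.array([321.67837556540354,235.97784105599868])
def hit(M,V,uv,z):
    R,t=V[:3,:3],V[:3,3]; c=-R.T@t; d=R.T@np.linalg.solve(M,[uv[0],uv[1],1.]); return c+d*(z-c[2])/d[2]
def top(uv,z): return hit(MT,VT,uv,z)
def scn(uv,z): return hit(MS,VS,uv,z)
def prj(M,V,p):
    q=V[:3,:3]@np.asarray(p,float)+V[:3,3]; q=M@q; return q[:2]/q[2]
def wcam(s):
    A=np.eye(4);A[:3,:3]=s["tool_rot"];A[:3,3]=s["ee_pos"];return A@TC
def whit(W,uv,z):
    d=(np.asarray(uv,float)-CW);r=np.hypot(*d);th=r/FW
    v=np.array([d[0]/r*np.sin(th),d[1]/r*np.sin(th),np.cos(th)]);d=W[:3,:3]@v;c=W[:3,3];return c+d*(z-c[2])/d[2]
def wprj(W,p):
    q=W[:3,:3].T@(np.asarray(p,float)-W[:3,3]);r=np.hypot(q[0],q[1]);th=np.arctan2(r,q[2]);return CW+FW*th*q[:2]/r
E
python3 - <<'E'
from h import *
np.set_printoptions(precision=1,suppress=True)
st=[(232.75,250),(245,258.75),(230.75,265)]
for z in (46,65):
    q=[top(u,z) for u in st]; print(z,q,np.mean(q,0),[np.linalg.norm(a-np.mean(q,0)) for a in q])
print("seat top",top((238.7,257),46),"scn",scn((280.1,291),46))
print("tab",top((264,259),82),scn((305.5,263.1),82), "tabtop",top((262.7,258),95))
for n,u in dict(tl=(44,52),tr=(458,32),br=(461,163),bl=(53,188)).items():
    u=(u[0]/4+290,u[1]/4+240); print(n,top(u,70),top(u,25))
print("plate",top((319.6,268.5),60)); print("weigh",top((175,298),32),"stop",top((421,277),12),"drop",top((348,225),42))
E
```

```text
46 [array([535. , 404.9,  46. ]), array([506.5, 369.9,  46. ]), array([490.8, 412.1,  46. ])] [510.8 395.7  46. ] [np.float64(25.945030356247738), np.float64(26.068790613672835), np.float64(25.878384638348788)]
65 [array([531.2, 401.7,  65. ]), array([503. , 367.2,  65. ]), array([487.6, 408.8,  65. ])] [507.3 392.6  65. ] [np.float64(25.595989115483004), np.float64(25.71808441305988), np.float64(25.530239989484226)]
seat top [512.9 388.2  46. ] scn [518.6 391.5  46. ]
tab [495.5 310.7  82. ] [504.  318.1  82. ] tabtop [496.3 312.9  95. ]
tl [507.9 204.6  70. ] [516.3 205.9  25. ]
tr [502.1 -95.1  70. ] [ 510.3 -103.6   25. ]
br [407.1 -87.4  70. ] [412.2 -95.6  25. ]
bl [409.3 204.2  70. ] [414.4 205.4  25. ]
plate [460.6 154.   60. ]
weigh [407.2 579.3  32. ] stop [ 421.7 -146.    12. ] drop [588.2  60.5  42. ]
```

```bash
python3 -m pendant '.9 -.57 .085 0 0 .13 91;.9 -.57 .085 0 0 .13 91;.9 -.57 .085 0 0 .13 91;.9 -.57 .085 0 0 .13 91;.9 -.57 .085 0 0 .13 91;.9 -.57 .085 0 0 .13 91;.9 -.57 .085 0 0 .13 91;.9 -.57 .085 0 0 .13 91;.9 -.57 .085 0 0 .13 91;.9 -.57 .085 0 0 .13 91;.9 -.57 .085 0 0 .13 91;0 0 0 0 0 0 50'
python3 - <<'E'
from h import *
import cv2
s=get_state();c=camera("wrist");cv2.imwrite("pics/w1.png",c["pixels"][:,:,::-1])
np.save("w1.npy",wcam(s))
for t in ["new_plate_1_centre","mixer_seat","latch_tab","bin_rack"]:
   print(t,[([round(float(v),1) for v in d["location"]],round(d["p"],2)) for d in landmark_of(t,"wrist")])
E
```

```text
t: 4.5
ee_pos: [563.1, 298.4, 251.0]
tool_rot: [[0.169, 0.986, 0.001], [0.986, -0.169, -0.0], [-0.0, 0.001, -1.0]]
wrist_force: [-1.0, -0.7, 0.3]
gripper_width: 0.917
new_plate_1_centre [([164.2, 132.3], 0.97)]
mixer_seat [([405.6, 149.2], 0.57)]
latch_tab [([327.0, 147.4], 0.7)]
bin_rack [([120.6, 162.0], 0.84)]
```

View pics/w1.png

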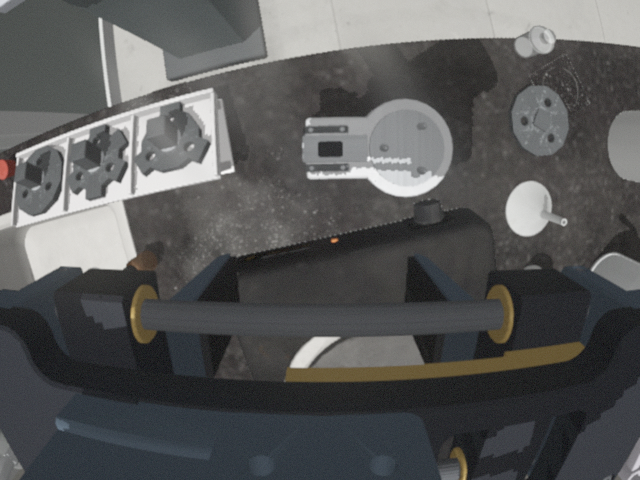

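Run:
```python
import cv2,numpy as np
p=cv2.imread("pics/w1.png")
a=cv2.resize(p[90:210,290:460],None,fx=4.6,fy=4.6,interpolation=cv2.INTER_CUBIC)
b=cv2.resize(p[80:190,120:240],None,fx=5,fy=5,interpolation=cv2.INTER_CUBIC)
cv2.imwrite("pics/z1.png",a);cv2.imwrite("pics/z2.png",b)
```

```text
(no output)
```

View pics/z1.png

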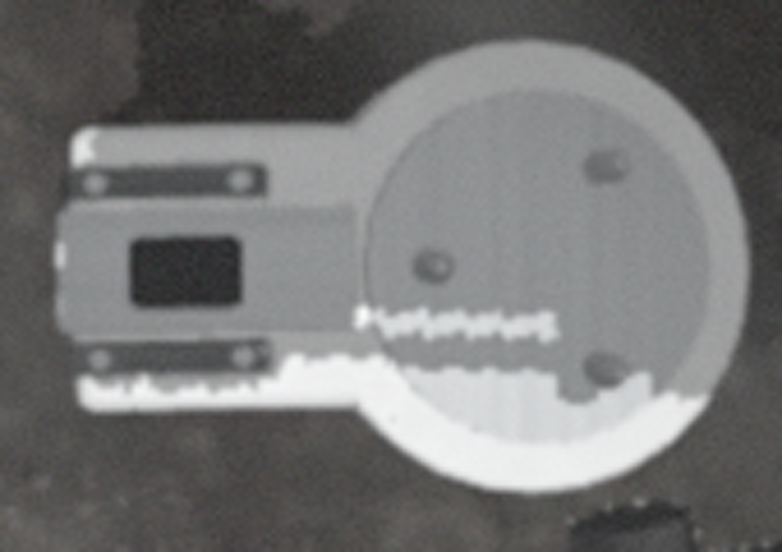

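View pics/z2.png

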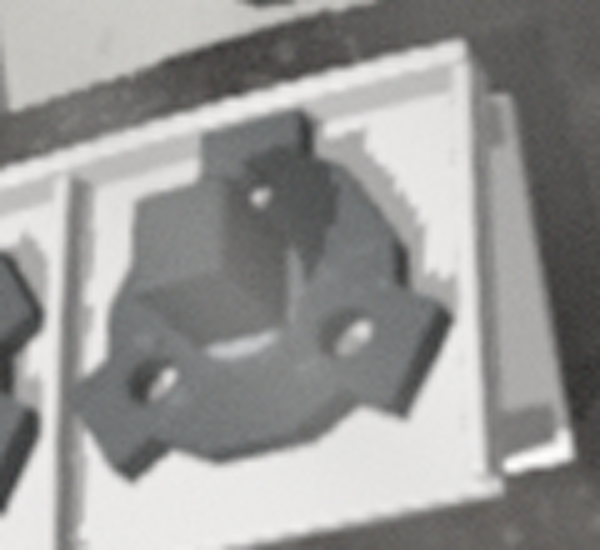

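```bash
cat > fit.py <<'E'
from h import *
from scipy.optimize import least_squares
np.set_printoptions(precision=2,suppress=True)
W=np.load("w1.npy")
z1=lambda u:(290+u[0]/4.6,90+u[1]/4.6); z2=lambda u:(120+u[0]/5,80+u[1]/5)
# mixer: seat z=46
def hz(u,z): return whit(W,z1(u),z)
print("turntable edges",hz((364,265),46),hz((710,265),46),hz((537,88),46),hz((537,442),46))
c=(hz((364,265),46)+hz((710,265),46))/2; d=(hz((537,88),46)+hz((537,442),46))/2; print(c,d)
studs=[(434,267),(607,165),(604,370)]
for z in(46,56,64):
    q=np.array([hz(u,z) for u in studs]); m=q.mean(0);v=q[0]-m; print(z,m,np.linalg.norm(q-m,axis=1),np.degrees(np.arctan2(v[1],v[0])))
    for k in(1,2): v=q[k]-m; print(np.degrees(np.arctan2(v[1],v[0]))+(120 if k==1 else -120)*-1)
print("tab top corners z95",[hz(u,95) for u in((128,237),(242,237),(128,307),(242,307))], hz((185,272),95))
print("tongue tip",hz((358,270),61),hz((60,270),61))
E
python3 fit.py
cat > fitp.py <<'E'
from h import *
from scipy.optimize import least_squares
np.set_printoptions(precision=2,suppress=True)
W=np.load("w1.npy");z2=lambda u:(120+u[0]/5,80+u[1]/5)
def pose(p,psi):
    x,y,z,a=p
    c,s=np.cos(psi),np.sin(psi);Rz=np.array([[c,-s,0],[s,c,0],[0,0,1]])
    t=np.radians(25);Ry=np.array([[np.cos(t),0,-np.sin(t)],[0,1,0],[np.sin(t),0,np.cos(t)]])
    c,s=np.cos(a),np.sin(a);return Rz@Ry@np.array([[c,-s,0],[s,c,0],[0,0,1]]),np.array([x,y,z])
holes=[26*np.array([np.cos(b),np.sin(b),0])+np.array([0,0,10]) for b in np.radians([180,60,-60])]
# which is which: 180->front ; grip top corners 42 up
mod=holes+[np.array([sx*11,sy*11,42.]) for sx,sy in((-1,-1),(-1,1),(1,1),(1,-1))]
# image: right=+y , down=+x
obs=[(265,193),(348,332),(152,382),(137,205),(222,180),(215,255),(135,292)]
def res(p,psi):
    R,t=pose(p,psi);return np.concatenate([wprj(W,R@m+t)-z2(o) for m,o in zip(mod,obs)])
for psi in np.radians([-2,-0.8,0.5]):
    r=least_squares(lambda p:res(p,psi),[461,154,46,0]);R,t=pose(r.x,psi)
    print(r.x[:3],np.degrees(r.x[3]),r.fun.reshape(-1,2).round(1).tolist(),"pt21",t+21*R[:,2]);print(R)
E
python3 fitp.py
```

```text
turntable edges [506.89 356.94  46.  ] [517.55 435.74  46.  ] [473.29 401.57  46.  ] [551.74 389.82  46.  ]
[512.22 396.34  46.  ] [512.52 395.69  46.  ]
46 [513.25 398.17  46.  ] [26.17 26.76 26.3 ] -98.01113394237116
21.571634200373865
140.67085745722238
56 [512.72 395.84  56.  ] [25.47 26.04 25.6 ] -98.01113394237106
21.57163420037378
140.67085745722224
64 [512.3  393.97  64.  ] [24.91 25.47 25.04] -98.01113394237126
21.571634200374064
140.67085745722233
tab top corners z95 [array([492.66, 307.58,  95.  ]), array([496.23, 328.81,  95.  ]), array([505.82, 305.3 ,  95.  ]), array([509.42, 326.61,  95.  ])] [501.06 317.06  95.  ]
tongue tip [507.2  353.67  61.  ] [496.96 292.08  61.  ]
[462.64 153.35  36.33] 0.5701123438917246 [[-3.1, 0.1], [-1.0, -0.1], [0.3, -1.4], [-0.2, -1.2], [1.9, -1.3], [2.6, 3.0], [-0.9, 0.5]] pt21 [453.77 153.66  55.36]
[[ 0.91  0.03 -0.42]
 [-0.02  1.    0.01]
 [ 0.42 -0.    0.91]]
[462.65 153.63  36.37] -0.6231070299783706 [[-2.9, 0.1], [-0.9, -0.1], [0.5, -1.3], [-0.3, -1.2], [1.8, -1.3], [2.5, 3.1], [-1.0, 0.6]] pt21 [453.78 153.75  55.4 ]
[[ 0.91  0.02 -0.42]
 [-0.02  1.    0.01]
 [ 0.42  0.    0.91]]
[462.65 153.92  36.4 ] -1.9167640556146552 [[-2.7, 0.0], [-0.9, -0.2], [0.7, -1.3], [-0.3, -1.1], [1.6, -1.3], [2.3, 3.1], [-1.0, 0.7]] pt21 [453.78 153.84  55.43]
[[ 0.91  0.02 -0.42]
 [-0.03  1.   -0.  ]
 [ 0.42  0.01  0.91]]
```

```bash
python3 -m pendant '-.4 .12 -.6 0 0 .06 60;-.4 .12 -.9 0 0 .06 60;-.4 .12 -.9 0 0 .06 60;-.35 .105 -.9 0 0 .06 60;0 0 -.7 0 0 0 60;0 0 -.4 0 0 0 60' 15
python3 - <<'E'
from h import *
import cv2
c=camera("wrist");cv2.imwrite("pics/w2.png",c["pixels"][:,:,::-1])
E
```

```text
t: 5.5
ee_pos: [497.5, 319.1, 74.3]
tool_rot: [[0.143, 0.99, -0.001], [0.99, -0.143, -0.001], [-0.001, -0.001, -1.0]]
wrist_force: [0.4, 0.3, 0.1]
gripper_width: 0.659
```

View pics/w2.png

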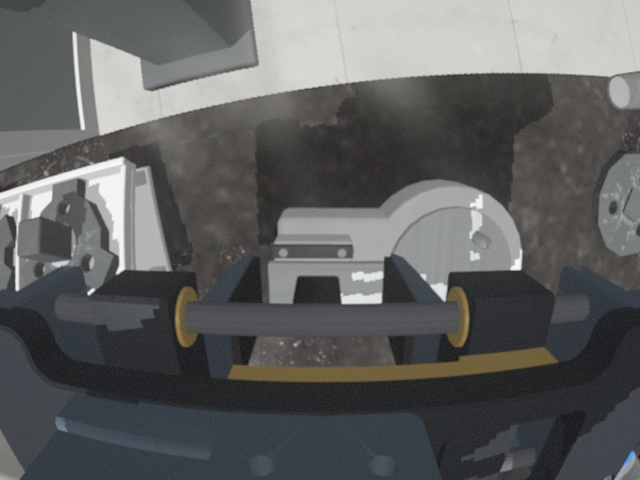

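The tab sits between the fingers at about (318,290). I'll close on it.

```bash
python3 -m pendant '.08 0 0 0 0 0 10;0 0 0 0 0 0 10;0 0 0 0 0 0 10;0 0 0 0 0 0 10' 15
```

```text
t: 6.05
ee_pos: [502.4, 318.4, 76.0]
tool_rot: [[0.144, 0.99, 0.001], [0.99, -0.144, -0.0], [0.0, 0.001, -1.0]]
wrist_force: [0.1, -1.5, 1.7]
gripper_width: 0.252
```

```bash
python3 -m pendant '-.037 -.247 0 0 0 0 10;-.037 -.247 0 0 0 0 10;0 0 0 0 0 0 10' ; python3 -m pendant '-.0075 -.05 0 0 0 0 10;0 0 0 0 0 0 10'; python3 -m pendant '-.0075 -.05 0 0 0 0 10;0 0 0 0 0 0 10'
```

```text
t: 6.42
ee_pos: [499.3, 297.6, 75.9]
tool_rot: [[0.145, 0.989, 0.001], [0.989, -0.145, -0.001], [-0.001, 0.001, -1.0]]
wrist_force: [0.5, -2.3, 5.2]
gripper_width: 0.243
t: 6.68
ee_pos: [499.2, 297.0, 75.9]
tool_rot: [[0.145, 0.99, 0.001], [0.99, -0.145, 0.0], [0.001, 0.001, -1.0]]
wrist_force: [-0.0, 0.2, 5.7]
gripper_width: 0.242
t: 6.92
ee_pos: [499.2, 296.6, 75.9]
tool_rot: [[0.145, 0.989, 0.002], [0.989, -0.145, 0.003], [0.004, 0.001, -1.0]]
wrist_force: [-1.2, 5.6, 2.8]
gripper_width: 0.24
```

```bash
python3 -m pendant '-.01 -.07 0 0 0 0 10;0 0 0 0 0 0 10'
```

```text
t: 7.18
ee_pos: [499.2, 296.5, 75.8]
tool_rot: [[0.146, 0.989, 0.003], [0.989, -0.146, 0.008], [0.009, 0.002, -1.0]]
wrist_force: [0.2, 13.0, 1.1]
gripper_width: 0.237
```

```bash
python3 -m pendant '.02 .13 0 0 0 0 45;0 0 0 0 0 0 45;0 0 0 0 0 0 45;0 0 1 0 0 0 45;0 0 1 0 0 0 45;-.1 -.6 0 0 -.83 .25 45;-.1 -.6 0 0 -.83 .25 45;-.1 -.6 0 0 -.83 .25 45;-.1 -.6 0 0 -.83 .25 45;-.1 -.6 0 0 -.83 .25 45;-.1 -.6 0 0 -.85 .25 45;0 0 0 0 0 0 45'
python3 - <<'E'
from h import *
import cv2
s=get_state();c=camera("wrist");cv2.imwrite("pics/w3.png",c["pixels"][:,:,::-1])
np.save("w3.npy",wcam(s));print(s["ee_pos"],s["tool_rot"])
print([([round(float(v),1) for v in d["location"]],round(d["p"],2)) for d in landmark_of("new_plate_1_centre","wrist")])
E
```

```text
t: 8.68
ee_pos: [472.4, 151.3, 154.3]
tool_rot: [[0.007, 0.908, 0.419], [0.999, -0.02, 0.026], [0.032, 0.418, -0.908]]
wrist_force: [0.3, 0.4, 0.7]
gripper_width: 0.492
[472.41251467 151.25866188 154.29512891] [[ 0.00690057  0.90814164  0.41860619]
 [ 0.99947466 -0.0195202   0.02587197]
 [ 0.03166669  0.41820775 -0.90779926]]
[([324.6, 165.8], 0.71), ([575.9, 216.5], 0.63)]
```

View pics/w3.png

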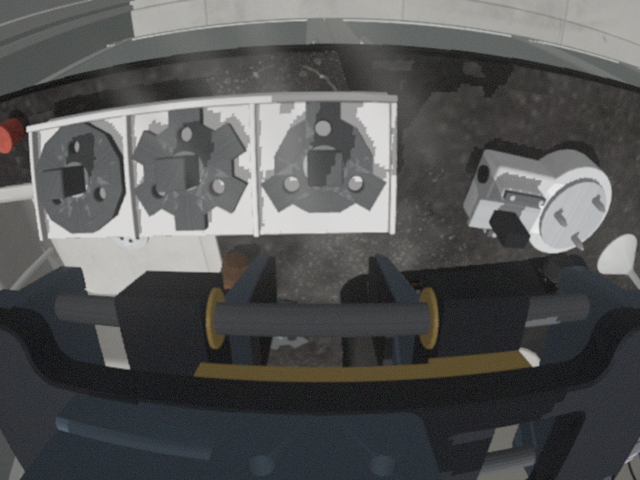

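Run:
```python
import cv2,numpy as np
p=cv2.imread("pics/w3.png")
cv2.imwrite("pics/z3.png",cv2.resize(p[88:243,250:405],None,fx=3.87,fy=3.87,interpolation=cv2.INTER_CUBIC))
```

```text
(no output)
```

View pics/z3.png

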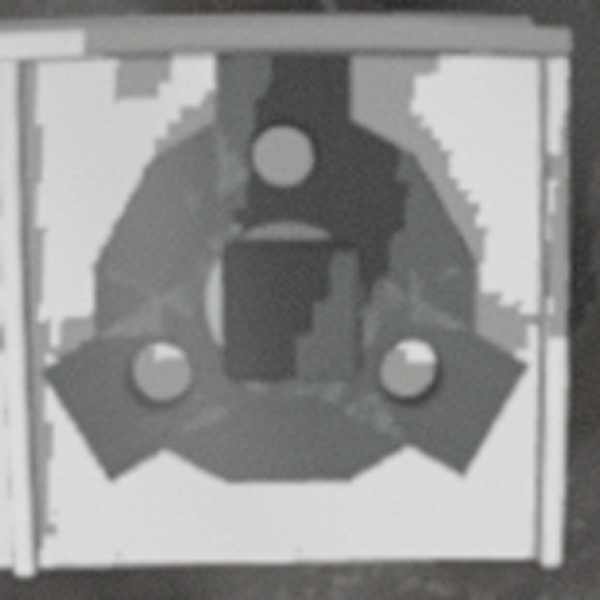

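```bash
cat > fit3.py <<'E'
from fitp import *
W=np.load("w3.npy");z=lambda u:(250+u[0]/3.87,88+u[1]/3.87)
obs=[(284,157),(409,370),(161,371),(222,240),(357,240),(357,382),(222,382)]
def res(p,psi,f=None):
    p=np.array(p);R,t=pose(p,psi);return np.concatenate([wprj(W,R@m+t)-z(o) for m,o in zip(mod,obs)])
psi=np.radians(-0.8)
print("--")
r=least_squares(lambda p:res(p,psi),[461,154,46,0]);R,t=pose(r.x,psi)
print(r.x[:3],np.degrees(r.x[3]),r.fun.reshape(-1,2).round(1).tolist(),"pt21",t+21*R[:,2])
# constrain on slope: z = 46 + tan25*(xr), xr from rack origin unknown; check with rack corners
for nm,u in dict(fl=(0,30),lipR=(570,40),bR=(550,565),bL=(22,570),sR=(540,558),sL=(40,565)).items():
    for zz in (75,30): print(nm,zz,whit(W,z(u),zz))
q=[z(o) for o in obs]
for h in(36,40,44,48): 
    r=least_squares(lambda p:res([p[0],p[1],h,p[2]],psi),[461,154,0]);R,t=pose([r.x[0],r.x[1],h,r.x[2]],psi);print(h,r.x[:2],np.degrees(r.x[2]),r.cost,t+21*R[:,2])
E
python3 fit3.py | sed -n '/--/,$p'
```

```text
--
[465.2  156.18  40.46] -0.3149859896802423 [[-0.2, -0.3], [-0.6, 0.1], [-0.4, 0.2], [-0.3, 0.6], [0.8, 0.5], [0.6, -0.7], [-0.1, -0.5]] pt21 [456.33 156.3   59.49]
fl 75 [400.1  114.26  75.  ]
fl 30 [414.02 106.68  30.  ]
lipR 75 [403.06 198.28  75.  ]
lipR 30 [417.64 209.23  30.  ]
bR 75 [503.68 204.82  75.  ]
bR 30 [540.43 217.2   30.  ]
bL 75 [501.56 107.09  75.  ]
bL 30 [537.84  97.94  30.  ]
sR 75 [501.95 202.71  75.  ]
sR 30 [538.31 214.64  30.  ]
sL 75 [500.5  110.57  75.  ]
sL 30 [536.55 102.19  30.  ]
36 [467.61 156.34] -0.31473567338323033 2.920884279090815 [458.74 156.46  55.03]
40 [465.45 156.19] -0.3149598140190643 1.602376597487681 [456.57 156.32  59.03]
44 [463.28 156.05] -0.3151910647885832 2.4953039690029253 [454.41 156.17  63.03]
48 [461.12 155.9 ] -0.31543508532480113 5.857697891530699 [452.24 156.03  67.03]
```

```bash
python3 - <<'E' | tail -4
from fitp import *
from scipy.spatial.transform import Rotation as Ro
s=get_state();R,t=pose([464.4,156.1,42,np.radians(-.31)],np.radians(-.8))
Rt=np.c_[R[:,1],R[:,0],-R[:,2]]
print("rv units",Ro.from_matrix(Rt@s["tool_rot"].T).as_rotvec(degrees=True)/5)
g=t+23*R[:,2]; pre=t+75*R[:,2]
print("pre",pre,(pre-s["ee_pos"])/40,"down",(g-pre)/40)
E
```

```text
[-0.03  1.   -0.  ]
 [ 0.42  0.01  0.91]]
rv units [-0.36 -0.01 -0.15]
pre [432.71 156.54 109.97] [-1.07  0.08 -1.15] down [ 0.55 -0.01 -1.18]
```

```bash
python3 -m pendant '-.54 .04 -.4 -.18 0 -.08 50;-.53 .04 -.75 -.18 0 -.07 50;0 0 0 0 0 0 50;0 0 0 0 0 0 50'
python3 - <<'E'
from h import *
import cv2
c=camera("wrist");cv2.imwrite("pics/w4.png",c["pixels"][:,:,::-1])
E
```

```text
t: 9.28
ee_pos: [434.2, 157.8, 110.7]
tool_rot: [[0.017, 0.906, 0.424], [1.0, -0.017, -0.004], [0.003, 0.424, -0.906]]
wrist_force: [0.9, 0.2, 0.6]
gripper_width: 0.547
```

View pics/w4.png

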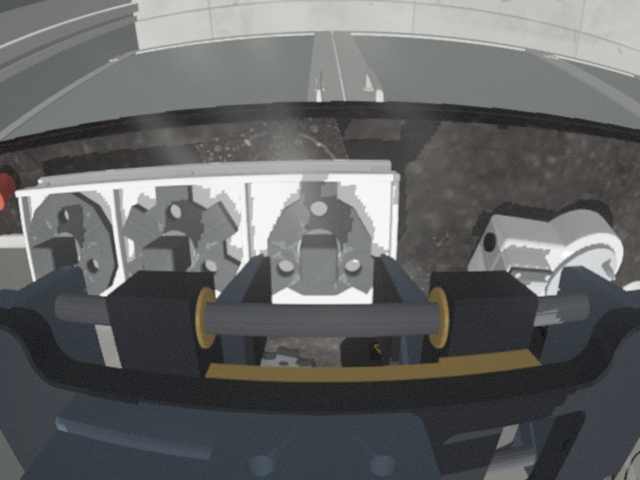

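```bash
python3 -m pendant '.22 -.01 -.5 0 0 0 50;.22 -.01 -.5 0 0 0 50;.08 -.01 -.2 0 0 0 50;0 0 0 0 0 0 50'
python3 - <<'E'
from h import *
import cv2
c=camera("wrist");cv2.imwrite("pics/w5.png",c["pixels"][:,:,::-1])
E
```

```text
t: 9.82
ee_pos: [454.5, 155.4, 61.9]
tool_rot: [[0.019, 0.906, 0.423], [1.0, -0.018, -0.006], [0.002, 0.423, -0.906]]
wrist_force: [0.9, -0.3, -0.5]
gripper_width: 0.547
```

View pics/w5.png

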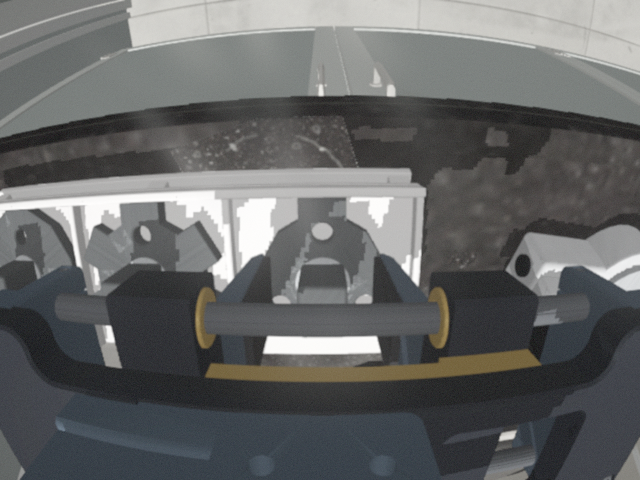

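```bash
python3 -m pendant '0 0 0 0 0 0 10;0 0 0 0 0 0 10;0 0 0 0 0 0 10;0 0 0 0 0 0 10' 40
```

```text
t: 10.38
ee_pos: [453.0, 155.5, 61.8]
tool_rot: [[0.018, 0.906, 0.422], [1.0, -0.017, -0.006], [0.002, 0.422, -0.906]]
wrist_force: [-1.5, -0.2, 3.4]
gripper_width: 0.238
```

```bash
python3 -m pendant '-.1 0 .22 0 0 0 10;-.21 0 .45 0 0 0 10;-.21 0 .45 0 0 0 10;-.1 0 .7 0 0 0 10;.1 .2 .6 0 1 0 10;.2 .6 .2 0 1 0 10;.3 .6 0 0 1 0 10;.3 .6 0 0 1 0 10;.3 .6 0 0 1 0 10;.3 .6 0 0 0 -.9 10;.3 .6 0 0 0 -1 10;.3 .6 0 0 0 -1 10'
python3 -m pendant '.3 .6 0 0 0 -1 10;.3 .6 0 0 0 -1 10;.1 .2 0 0 0 -1 10;.1 .1 0 0 0 -1 10;0 0 0 0 0 -.6 10;0 0 0 0 0 0 10;0 0 0 0 0 0 10'
```

```text
t: 11.88
ee_pos: [512.1, 331.9, 165.3]
tool_rot: [[0.269, 0.963, -0.004], [0.963, -0.269, -0.006], [-0.007, -0.002, -1.0]]
wrist_force: [0.7, -1.5, -1.3]
gripper_width: 0.237
t: 12.75
ee_pos: [543.9, 391.2, 165.7]
tool_rot: [[0.621, 0.783, -0.005], [0.783, -0.621, -0.005], [-0.007, -0.001, -1.0]]
wrist_force: [-0.3, 0.1, -1.2]
gripper_width: 0.237
```

Run:
```python
from h import *
import cv2
s=get_state();np.save("w6.npy",wcam(s));np.save("s6.npy",np.c_[s["tool_rot"],s["ee_pos"]])
c=camera("wrist");cv2.imwrite("pics/w6.png",c["pixels"][:,:,::-1])
c=camera("scene")["pixels"][:,:,::-1];cv2.imwrite("pics/s6.png",cv2.resize(c[150:350,200:450],None,fx=3,fy=3,interpolation=cv2.INTER_CUBIC))
```

```text
(no output)
```

View pics/w6.png

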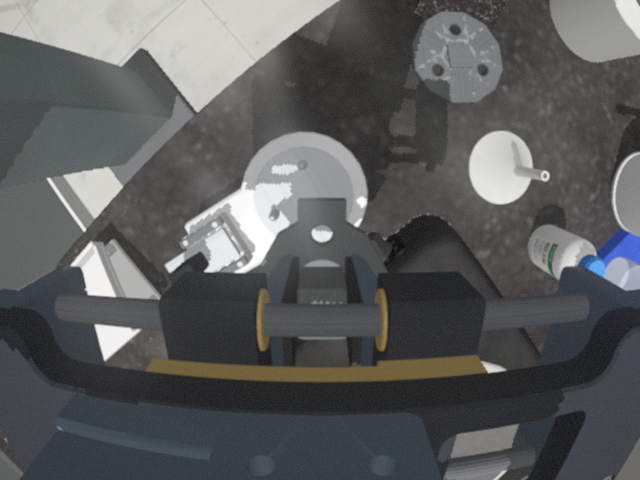

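View pics/s6.png

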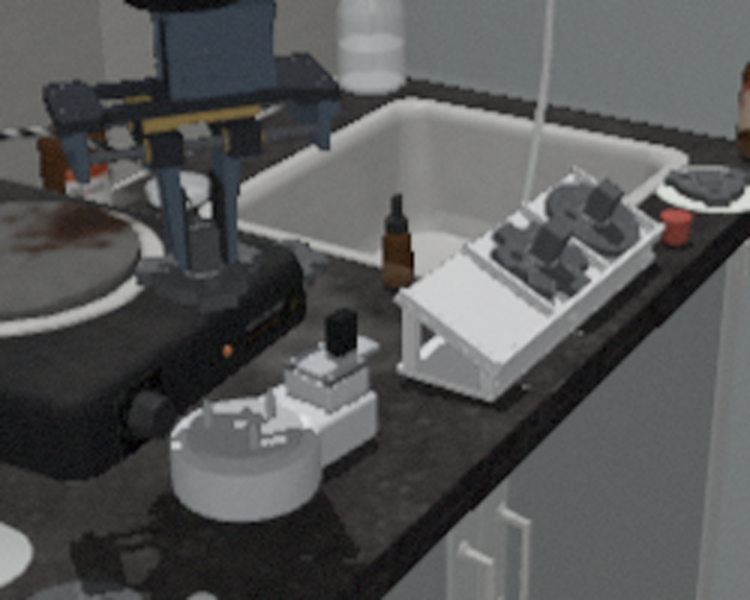

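Run:
```python
import cv2,numpy as np
p=cv2.imread("pics/w6.png")
cv2.imwrite("pics/z6.png",cv2.resize(p[120:280,170:400],None,fx=3.4,fy=3.4,interpolation=cv2.INTER_CUBIC))
```

View pics/z6.png

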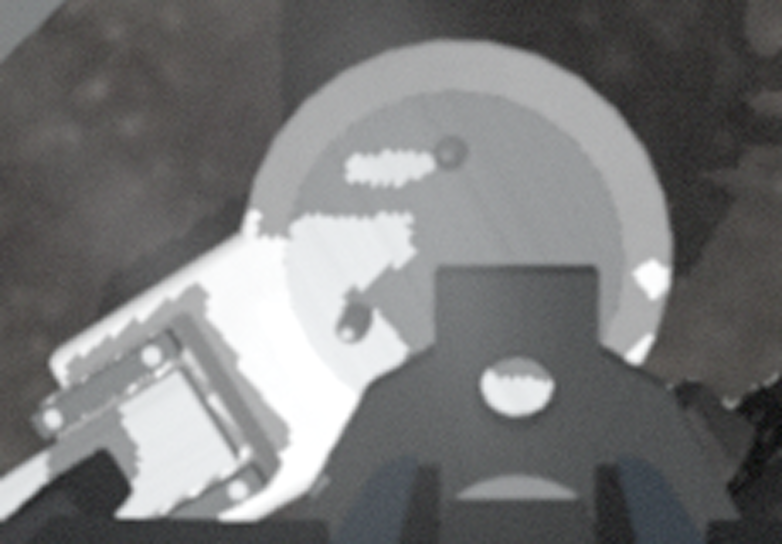

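```bash
cat > f6.py <<'E'
from h import *
from scipy.optimize import least_squares
np.set_printoptions(precision=2,suppress=True)
W=np.load("w6.npy");S=np.load("s6.npy");z=lambda u:(170+u[0]/3.4,120+u[1]/3.4)
pts=[(284,265),(300,190),(345,131),(398,101),(455,90),(515,101),(570,137),(610,190),(626,250)]
q=np.array([whit(W,z(u),46) for u in pts])
r=least_squares(lambda c:np.hypot(q[:,0]-c[0],q[:,1]-c[1])-c[2],[512,396,40]);print("seat circle",r.x,r.fun)
r=least_squares(lambda c:np.hypot(q[:,0]-c[0],q[:,1]-c[1])-40,[512,396]);print("seat r40",r.x)
for zz in(46,55,64): print("stud B",zz,whit(W,z((450,151)),zz),"A",whit(W,z((353,322)),zz))
th=np.radians(81.5)
for a in(180,60,-60): b=th+np.radians(a);print("pred",a,np.array([513+26*np.cos(b),395.7+26*np.sin(b)]),z and (wprj(W,[513+26*np.cos(b),395.7+26*np.sin(b),55])-[170,120])*3.4)
# plate: tool frame inverse rays
cam=TC
def proj_tool(p):
    q=cam[:3,:3].T@(np.array(p)-cam[:3,3]);rr=np.hypot(q[0],q[1]);return (CW+FW*np.arctan2(rr,q[2])*q[:2]/rr-[170,120])*3.4
# unknown: x0,y0 offset, zt (plate top depth beyond TCP), plate yaw a
def res(p):
    x0,y0,zt,a=p
    def P(x,y): return proj_tool([x0+x*np.cos(a)-y*np.sin(a),y0+x*np.sin(a)+y*np.cos(a),zt])
    return np.r_[P(0,-26)-[517,387], P(-5.5,-26)[0]-479, P(5.5,-26)[0]-555, P(0,-44)[1]-268,(P(0,-44)[0]-517.5)]
r=least_squares(res,[0,0,12,0]);print("plate x0,y0,ztop,yaw",r.x[:3],np.degrees(r.x[3]),r.fun)
E
python3 f6.py
```

```text
seat circle [513.41 396.65  39.91] [ 0.14 -0.13 -0.12 -0.11  0.24  0.23 -0.25 -0.06  0.06]
seat r40 [513.49 396.58]
stud B 46 [492.49 412.33  46.  ] A [509.3  369.28  46.  ]
stud B 55 [492.4  413.07  55.  ] A [508.69 371.35  55.  ]
stud B 64 [492.31 413.81  64.  ] A [508.07 373.43  64.  ]
pred 180 [509.16 369.99] [349.77 327.25]
pred 60 [492.65 411.89] [446.57 155.18]
pred -60 [537.19 405.23] [547.31 327.21]
plate x0,y0,ztop,yaw [ 0.5   1.21 11.55] 0.27184708512601136 [ 0.    0.57  0.93 -0.93 -0.56 -0.  ]
```

```bash
python3 -m pendant '-.4 .07 -.2 0 0 0 10;-.4 .077 -.7 0 0 0 10;0 0 -.7 0 0 0 10;0 0 -.17 0 0 0 10;0 0 0 0 0 0 10;0 0 0 0 0 0 10'
python3 - <<'E'
from h import *
import cv2
s=get_state();np.save("w7.npy",wcam(s));print(s["ee_pos"],s["tool_rot"])
c=camera("wrist");p=c["pixels"][:,:,::-1];cv2.imwrite("pics/w7.png",p);cv2.imwrite("pics/z7.png",cv2.resize(p[150:290,200:430],None,fx=3.4,fy=3.4,interpolation=cv2.INTER_CUBIC))
E
```

```text
t: 13.6
ee_pos: [513.0, 397.7, 96.7]
tool_rot: [[0.622, 0.783, -0.002], [0.783, -0.622, -0.002], [-0.003, -0.0, -1.0]]
wrist_force: [-0.2, -0.3, -1.5]
gripper_width: 0.239
[513.04100057 397.67286505  96.73668657] [[ 6.22227528e-01  7.82832555e-01 -2.46873684e-03]
 [ 7.82828881e-01 -6.22232285e-01 -2.43435866e-03]
 [-3.44182297e-03 -4.17873528e-04 -9.99993990e-01]]
```

View pics/z7.png

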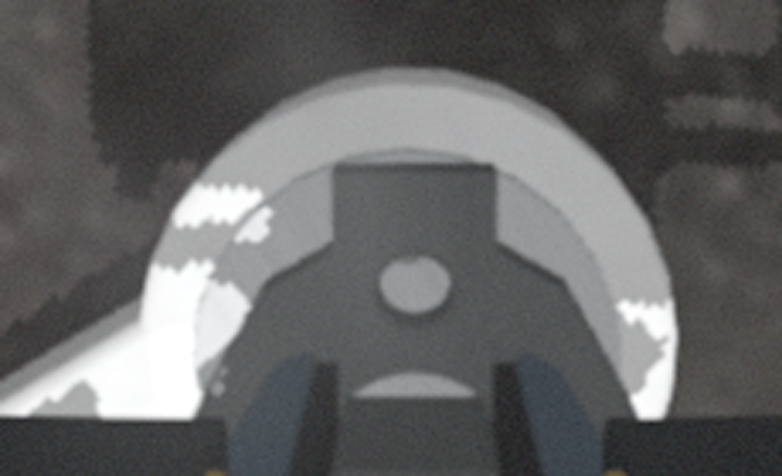

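```bash
cat > f7.py <<'E'
from h import *
from scipy.optimize import least_squares
np.set_printoptions(precision=2,suppress=True)
W=np.load("w7.npy");z=lambda u:(200+u[0]/3.4,150+u[1]/3.4)
pts=[(262,203),(325,164),(365,152),(405,149),(455,154),(500,171),(540,196),(572,230),(595,266),(611,300)]
q=np.array([whit(W,z(u),46) for u in pts])
r=least_squares(lambda c:np.hypot(q[:,0]-c[0],q[:,1]-c[1])-c[2],[512,396,40]);print("seat circle",r.x,r.fun)
r=least_squares(lambda c:np.hypot(q[:,0]-c[0],q[:,1]-c[1])-40,[512,396]);print("seat r40",r.x)
for th in (81.3,):
  for zz in(46,65): print("stud60 at",zz,(wprj(W,[513.1+26*np.cos(np.radians(th+60)),396.7+26*np.sin(np.radians(th+60)),zz])-[200,150])*3.4)
def proj_tool(p):
    cam=TC;q=cam[:3,:3].T@(np.array(p)-cam[:3,3]);rr=np.hypot(q[0],q[1]);return (CW+FW*np.arctan2(rr,q[2])*q[:2]/rr-[200,150])*3.4
def res(p):
    x0,y0,zt,a=p
    def P(x,y): return proj_tool([x0+x*np.cos(a)-y*np.sin(a),y0+x*np.sin(a)+y*np.cos(a),zt])
    return np.r_[P(0,-26)-[415,284], P(-5.5,-26)[0]-378, P(5.5,-26)[0]-453, P(0,-44)[1]-164,(P(0,-44)[0]-413)]
r=least_squares(res,[0,0,12,0]);print("plate",r.x[:3],np.degrees(r.x[3]),r.fun)
E
python3 f7.py
```

```text
seat circle [511.6  397.08  38.95] [-0.1  -0.01  0.11  0.01  0.16 -0.03 -0.   -0.25 -0.22  0.33]
seat r40 [512.28 396.05]
stud60 at 46 [408.64 228.81]
stud60 at 65 [407.85 252.13]
plate [ 1.14  0.9  11.17] -1.0372915104798837 [ 0.33  0.21  0.18 -0.51 -0.21 -0.  ]
```

```bash
python3 -m pendant '-.035 -.025 -.2 0 0 0 10;0 0 0 0 0 0 10;0 0 0 0 0 0 10'
python3 - <<'E'
from h import *
import cv2
s=get_state();np.save("w8.npy",wcam(s));print(s["ee_pos"])
c=camera("wrist");p=c["pixels"][:,:,::-1];cv2.imwrite("pics/z8.png",cv2.resize(p[180:280,260:380],None,fx=6,fy=6,interpolation=cv2.INTER_CUBIC))
p=camera("scene")["pixels"][:,:,::-1];cv2.imwrite("pics/s8.png",cv2.resize(p[230:350,230:360],None,fx=5,fy=5,interpolation=cv2.INTER_CUBIC))
E
```

```text
t: 14.02
ee_pos: [510.7, 396.2, 87.3]
tool_rot: [[0.622, 0.783, -0.005], [0.783, -0.622, -0.004], [-0.006, -0.001, -1.0]]
wrist_force: [-0.4, 1.0, -1.1]
gripper_width: 0.238
[510.68877394 396.16047019  87.3360512 ]
```

View pics/z8.png

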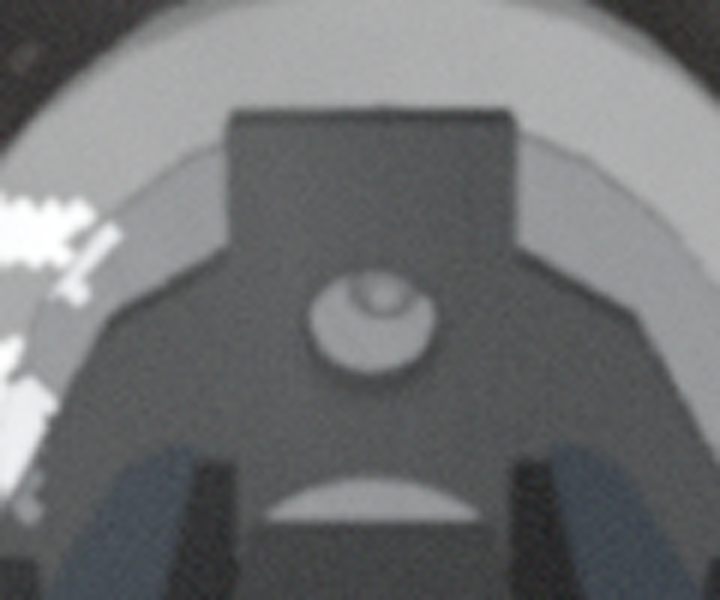

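View pics/s8.png

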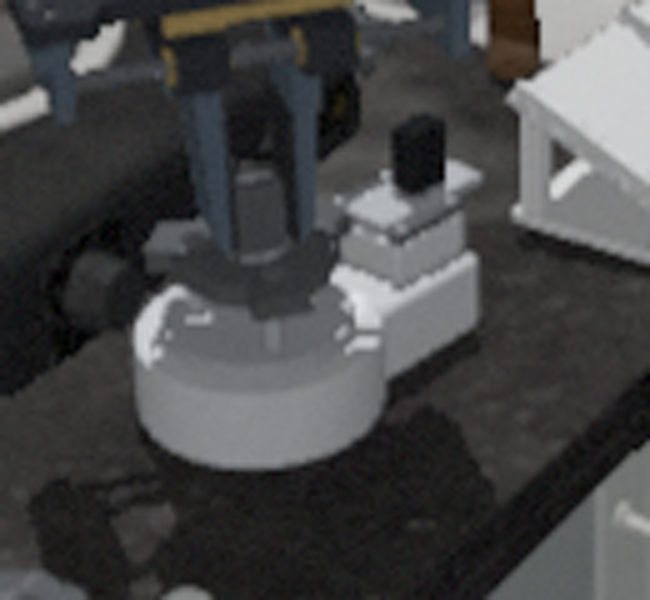

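Run:
```python
from h import *
np.set_printoptions(precision=2,suppress=True)
W=np.load("w8.npy");z=lambda u:(260+u[0]/6,180+u[1]/6)
for ht in (75.5,76.2): print("hole",whit(W,z((373,322)),ht))
for ht in (64,65): print("tip",whit(W,z((381,292)),ht))
print("armtip edge mid",whit(W,z((372,110)),76))
pts=[(228,148),(515,133),(560,152),(600,178),(640,216),(150,190),(105,225),(70,260)]
from scipy.optimize import least_squares
q=np.array([whit(W,z(u),46) for u in pts])
r=least_squares(lambda c:np.hypot(q[:,0]-c[0],q[:,1]-c[1])-40,[512,396]);print("seat r40",r.x,r.fun)
```

```text
hole [491.57 412.12  75.5 ]
hole [491.44 412.24  76.2 ]
tip [492.08 412.57  64.  ]
tip [491.9  412.71  65.  ]
armtip edge mid [477.36 423.33  76.  ]
seat r40 [513.28 395.9 ] [-0.16  0.47  0.38  0.02 -0.7  -0.16 -0.06  0.09]
```

```bash
python3 -m pendant '.01 .01 -.12 0 0 0 10;0 0 -.12 0 0 0 10;0 0 0 0 0 0 10'; python3 -m pendant '0 0 -.1 0 0 0 10;0 0 -.1 0 0 0 10;0 0 0 0 0 0 10'
```

```text
t: 14.5
ee_pos: [510.7, 396.3, 77.0]
tool_rot: [[0.622, 0.783, -0.006], [0.783, -0.622, -0.005], [-0.007, -0.001, -1.0]]
wrist_force: [0.2, -0.0, -0.6]
gripper_width: 0.238
t: 14.88
ee_pos: [510.8, 396.4, 69.3]
tool_rot: [[0.622, 0.783, -0.005], [0.783, -0.622, -0.005], [-0.007, -0.001, -1.0]]
wrist_force: [-0.6, -0.4, -1.0]
gripper_width: 0.239
```

```bash
python3 -m pendant '0 0 -.03 0 0 0 10;0 0 0 0 0 0 10';  python3 -m pendant '0 0 -.025 0 0 0 10;0 0 0 0 0 0 10'
```

```text
t: 15.12
ee_pos: [511.1, 396.6, 68.6]
tool_rot: [[0.622, 0.783, -0.005], [0.783, -0.622, -0.004], [-0.006, -0.001, -1.0]]
wrist_force: [-0.8, 0.2, -1.6]
gripper_width: 0.239
t: 15.38
ee_pos: [511.1, 396.6, 67.5]
tool_rot: [[0.622, 0.783, -0.005], [0.783, -0.622, -0.004], [-0.006, -0.001, -1.0]]
wrist_force: [-0.6, -0.2, -2.0]
gripper_width: 0.237
```

```bash
python3 -m pendant '0 0 -.025 0 0 0 10;0 0 0 0 0 0 10';  python3 -m pendant '0 0 -.025 0 0 0 10;0 0 0 0 0 0 10'
python3 - <<'E'
from h import *
import cv2
p=camera("wrist")["pixels"][:,:,::-1];cv2.imwrite("pics/z9.png",cv2.resize(p[180:280,260:380],None,fx=6,fy=6,interpolation=cv2.INTER_CUBIC))
p=camera("scene")["pixels"][:,:,::-1];cv2.imwrite("pics/s9.png",cv2.resize(p[230:350,230:360],None,fx=5,fy=5,interpolation=cv2.INTER_CUBIC))
E
```

```text
t: 15.62
ee_pos: [511.0, 396.5, 66.5]
tool_rot: [[0.622, 0.783, -0.005], [0.783, -0.622, -0.004], [-0.006, -0.001, -1.0]]
wrist_force: [-0.0, -0.5, -0.3]
gripper_width: 0.235
t: 15.88
ee_pos: [511.0, 396.5, 65.5]
tool_rot: [[0.622, 0.783, -0.005], [0.783, -0.622, -0.004], [-0.006, -0.001, -1.0]]
wrist_force: [-1.3, 0.5, -1.9]
gripper_width: 0.237
```

View pics/z9.png

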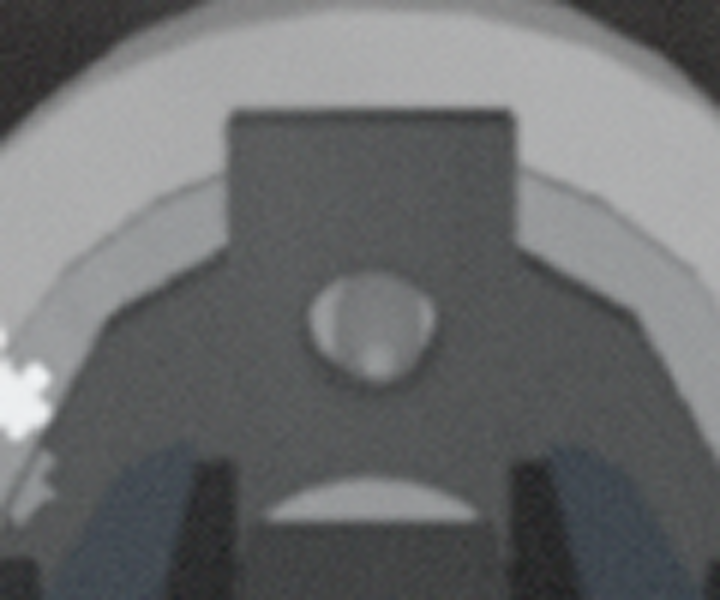

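View pics/s9.png

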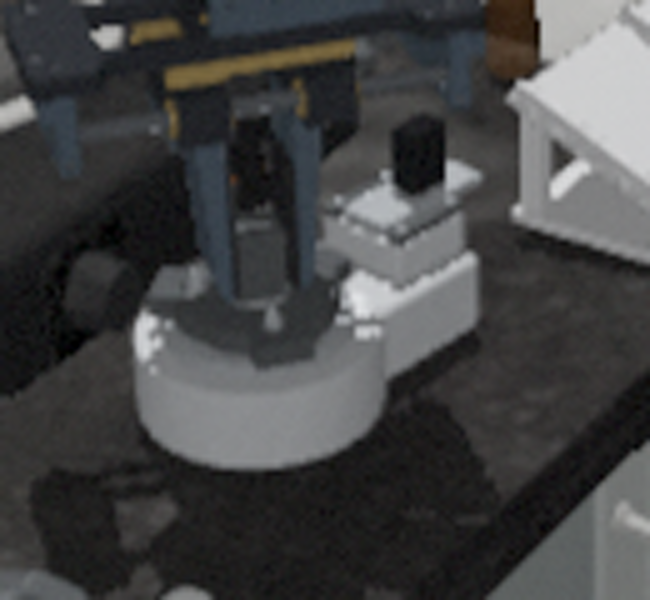

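```bash
python3 -m pendant '0 0 -.025 0 0 0 10;0 0 0 0 0 0 10';  python3 -m pendant '0 0 -.025 0 0 0 10;0 0 0 0 0 0 10'
```

```text
t: 16.23
ee_pos: [511.2, 396.6, 64.6]
tool_rot: [[0.622, 0.783, -0.004], [0.783, -0.622, -0.004], [-0.006, -0.001, -1.0]]
wrist_force: [-0.5, -0.4, -1.5]
gripper_width: 0.237
t: 16.48
ee_pos: [511.1, 396.6, 64.5]
tool_rot: [[0.622, 0.783, -0.004], [0.783, -0.622, -0.004], [-0.005, -0.001, -1.0]]
wrist_force: [-2.8, -1.6, 5.0]
gripper_width: 0.234
```

```bash
python3 -m pendant '0 0 -.015 0 0 0 10;0 0 0 0 0 0 10'; python3 -m pendant '0 0 .015 0 0 0 26;0 0 0 0 0 0 26;0 0 0 0 0 0 26'
python3 - <<'E'
from h import *
import cv2
p=camera("wrist")["pixels"][:,:,::-1];cv2.imwrite("pics/z10.png",cv2.resize(p[180:330,240:400],None,fx=5,fy=4,interpolation=cv2.INTER_CUBIC))
p=camera("scene")["pixels"][:,:,::-1];cv2.imwrite("pics/s10.png",cv2.resize(p[230:350,230:360],None,fx=5,fy=5,interpolation=cv2.INTER_CUBIC))
E
```

```text
t: 16.73
ee_pos: [511.1, 396.6, 64.5]
tool_rot: [[0.622, 0.783, -0.004], [0.783, -0.622, -0.004], [-0.005, -0.001, -1.0]]
wrist_force: [-3.5, -2.0, 8.0]
gripper_width: 0.242
t: 17.1
ee_pos: [511.1, 396.6, 63.2]
tool_rot: [[0.622, 0.783, -0.005], [0.783, -0.622, -0.004], [-0.006, -0.001, -1.0]]
wrist_force: [0.9, 0.1, 1.0]
gripper_width: 0.283
```

View pics/z10.png

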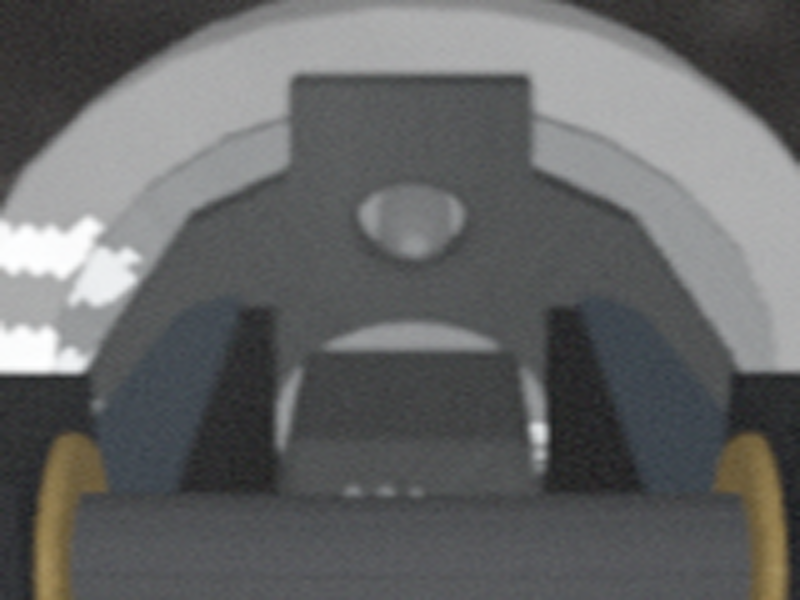

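View pics/s10.png

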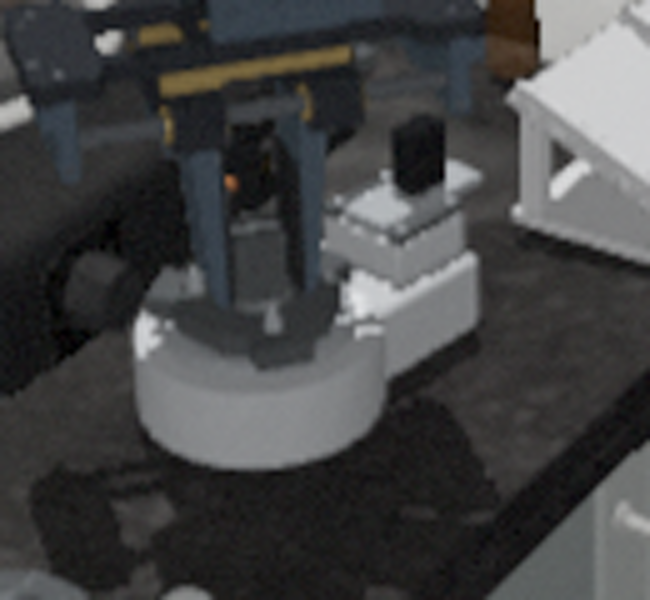

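```bash
python3 -m pendant '0 0 .1 0 0 0 27;0 0 .2 0 0 0 30;0 0 .4 0 0 0 34;0 0 .8 0 0 0 40;0 0 .8 0 0 0 40;0 0 0 0 0 0 40'
python3 - <<'E'
from h import *
import cv2
s=get_state();np.save("w11.npy",wcam(s));print(s["ee_pos"])
p=camera("wrist")["pixels"][:,:,::-1];cv2.imwrite("pics/w11.png",p)
p=camera("scene")["pixels"][:,:,::-1];cv2.imwrite("pics/s11.png",cv2.resize(p[230:350,230:360],None,fx=5,fy=5,interpolation=cv2.INTER_CUBIC))
E
```

```text
t: 17.95
ee_pos: [512.8, 397.9, 159.9]
tool_rot: [[0.622, 0.783, 0.002], [0.783, -0.622, 0.001], [0.002, 0.001, -1.0]]
wrist_force: [-0.6, -0.4, -0.8]
gripper_width: 0.441
[512.79879146 397.87799171 159.86448608]
```

View pics/w11.png

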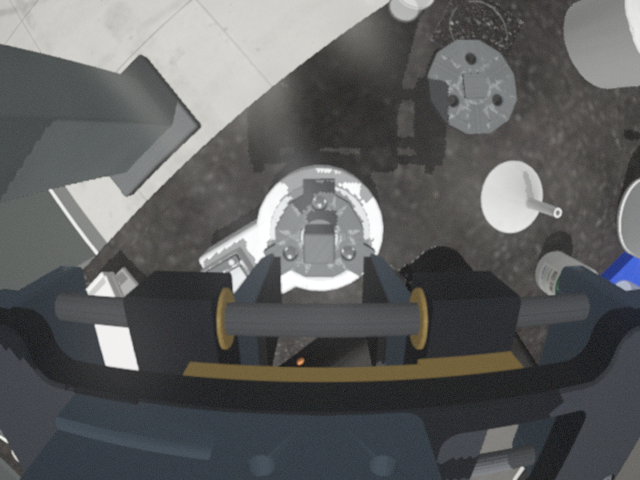

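View pics/s11.png

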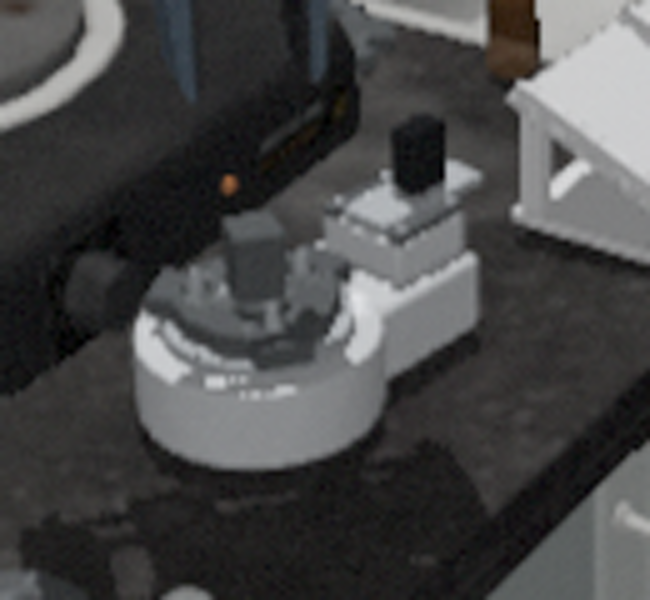

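```bash
python3 -m pendant '-.057 -.42 0 0 0 1 45;-.057 -.42 0 0 0 1 45;-.057 -.42 0 0 0 1 45;-.057 -.42 0 0 0 1 45;-.057 -.42 0 0 0 1 45;-.057 -.42 0 0 0 1 45;0 -.02 -.5 0 0 0 45;0 0 -.6 0 0 0 45;0 0 -.5 0 0 0 45;0 0 0 0 0 0 45;0 0 0 0 0 0 45' 15
python3 - <<'E'
from h import *
import cv2
p=camera("wrist")["pixels"][:,:,::-1];cv2.imwrite("pics/w12.png",p)
E
```

```text
t: 19.42
ee_pos: [497.5, 295.1, 91.7]
tool_rot: [[0.147, 0.989, -0.002], [0.989, -0.147, -0.006], [-0.006, -0.001, -1.0]]
wrist_force: [0.1, -1.0, 0.3]
gripper_width: 0.493
```

View pics/w12.png

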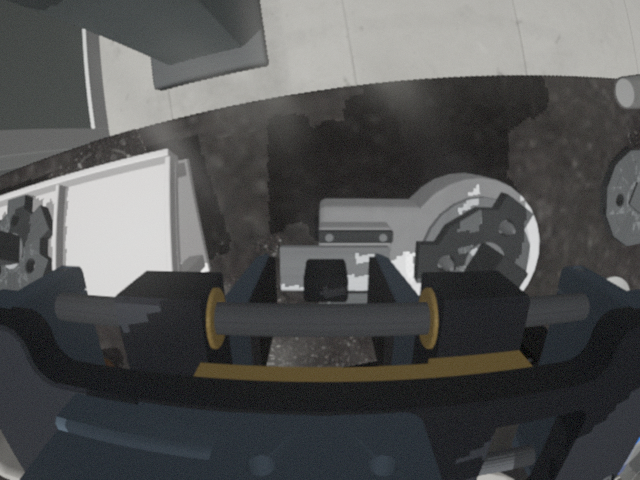

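```bash
python3 -m pendant '.03 .03 -.4 0 0 0 45;0 0 0 0 0 0 10;0 0 0 0 0 0 10;0 0 0 0 0 0 10;0 0 0 0 0 0 10' 15
python3 -m pendant '.03 .2 0 0 0 0 10;.03 .2 0 0 0 0 10;.022 .15 0 0 0 0 10;0 0 0 0 0 0 10'
```

```text
t: 20.1
ee_pos: [498.8, 296.6, 75.7]
tool_rot: [[0.147, 0.989, -0.001], [0.989, -0.147, -0.005], [-0.005, -0.001, -1.0]]
wrist_force: [-0.3, 2.1, -1.7]
gripper_width: 0.237
t: 20.6
ee_pos: [502.2, 319.4, 75.7]
tool_rot: [[0.147, 0.989, -0.001], [0.989, -0.147, -0.004], [-0.004, -0.001, -1.0]]
wrist_force: [0.0, 2.1, 0.1]
gripper_width: 0.236
```

```bash
python3 -m pendant '.015 .1 0 0 0 0 10;0 0 0 0 0 0 10';python3 -m pendant '.008 .05 0 0 0 0 10;0 0 0 0 0 0 10';python3 -m pendant '.008 .05 0 0 0 0 10;0 0 0 0 0 0 10'
```

```text
t: 20.85
ee_pos: [502.6, 322.4, 75.7]
tool_rot: [[0.147, 0.989, -0.002], [0.989, -0.147, -0.005], [-0.006, -0.001, -1.0]]
wrist_force: [0.5, -1.6, 2.3]
gripper_width: 0.239
t: 21.1
ee_pos: [502.6, 322.4, 75.7]
tool_rot: [[0.147, 0.989, -0.003], [0.989, -0.147, -0.009], [-0.009, -0.001, -1.0]]
wrist_force: [-0.7, -6.4, 4.5]
gripper_width: 0.237
t: 21.35
ee_pos: [502.5, 322.5, 75.7]
tool_rot: [[0.146, 0.989, -0.004], [0.989, -0.146, -0.013], [-0.013, -0.002, -1.0]]
wrist_force: [-0.5, -11.3, 5.5]
gripper_width: 0.241
```

The stop is reached after 26.2 mm of travel, so the latch is home. Next I release and rise.

```bash
python3 -m pendant '-.013 -.09 0 0 0 0 45;0 0 0 0 0 0 45;0 0 0 0 0 0 45;0 0 .3 0 0 0 45;0 0 .7 0 0 0 45;0 0 1 0 0 0 45;.3 -.2 1 0 0 0 45;.6 -.2 .6 0 0 0 45;.5 0 0 0 0 0 45;0 0 0 0 0 0 45'
python3 - <<'E'
from h import *
import cv2
s=get_state();np.save("w13.npy",wcam(s));print(s["ee_pos"])
p=camera("wrist")["pixels"][:,:,::-1];cv2.imwrite("pics/w13.png",p);cv2.imwrite("pics/z13.png",cv2.resize(p[90:210,280:450],None,fx=4.6,fy=4.6,interpolation=cv2.INTER_CUBIC))
p=camera("scene")["pixels"][:,:,::-1];cv2.imwrite("pics/s13.png",cv2.resize(p[200:380,190:440],None,fx=3.2,fy=3.2,interpolation=cv2.INTER_CUBIC))
p=camera("top")["pixels"][:,:,::-1];cv2.imwrite("pics/t13.png",cv2.resize(p[190:320,150:500],None,fx=2.2,fy=2.2,interpolation=cv2.INTER_CUBIC))
E
```

```text
t: 22.6
ee_pos: [559.5, 306.6, 220.2]
tool_rot: [[0.148, 0.989, -0.001], [0.989, -0.148, -0.005], [-0.005, -0.0, -1.0]]
wrist_force: [-0.5, -0.3, -0.4]
gripper_width: 0.493
[559.46393547 306.62889897 220.17592794]
```

View pics/z13.png

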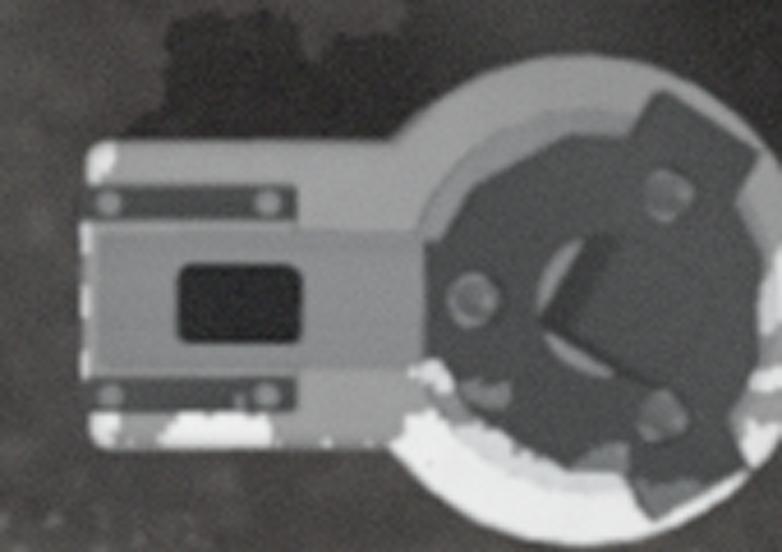

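View pics/s13.png

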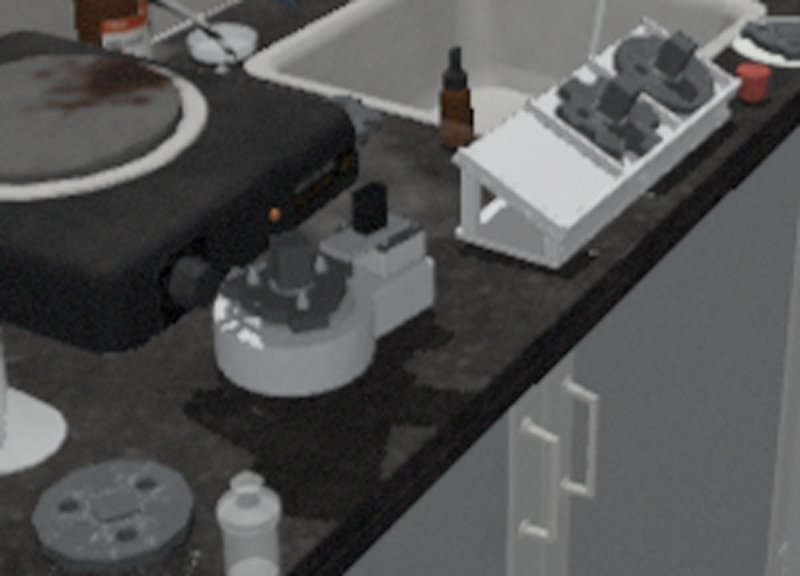

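View pics/t13.png

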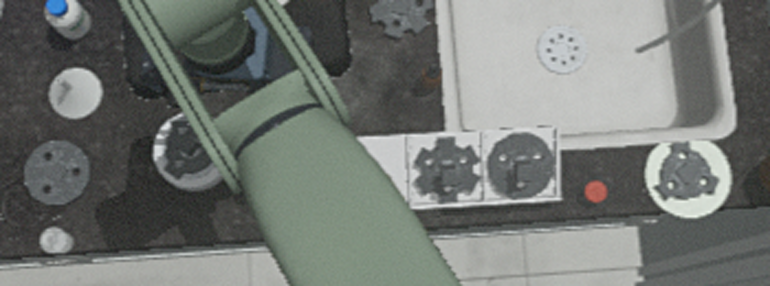

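The tongue covers the arm tip by the latch, all three studs stand in the holes, and the other objects are where they were. I'm handing in.

```bash
python3 -c "
from bench import *
print(finish_job())"
```

```text
the job is handed in; nothing more can be done
None
```

The job is done and handed in at about 23 s of the 58 s allowed.

- **Sample:** the plate on the filter paper has three long arms with stubs between, which matches the new plate in the left bin (new_plate_1).
- **Latch back:** I drew it until it hit its stop. It had started about 5 mm drawn already.
- **Plate:** I lifted it out square to the slope, turned it about 37° and lowered it onto the studs. After release, the pictures show it flat on the turntable with all three studs in its holes.
- **Latch home:** I slid it 26.2 mm from stop to stop (26 mm was expected), and the tongue lies over the plate's edge.
- **Last checks:** I let go and the arm stood clear, with wrist force about 0. In the last pictures the old plates, the other two new plates, the stopper and the bottles look to be where they were.

**One disagreement:** the plate met the turntable with the tool about 3 mm lower than I had worked out from the camera. Contact force stayed at or below 8 N, and no check failed.

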